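Find the case that holds the cleaver by its weight

TASK

One of the three identical closed cases in the leaning rack holds the fibre cleaver and is clearly heavier; the other two are empty. Lift cases to feel which is the heavy one and set that one down gently, standing upright, in the white work tray. The two empty ones must stand in their own cradles in the end, leaning as before; do not push the spray can or the hand stripper about.

Things in the scene. Friction and masses are not known exactly. Their poses are not given: they have to be found in the camera images.
- case_1_center (a point): centre (half-way up) of one of three closed black plastic cases that look alike, 45 x 80 x 120 mm (x thickness, y width, z height to its top), grey seam 70 mm up. Leans 30 deg from vertical about its y axis in a cradle, top towards the robot; its top 75 mm stands free all round. Empty it weighs 1.4 to 1.9 N, with the cleaver 4.2 to 5.8 N; contents lie low and shift a few mm
- case_2_center (a point): centre (half-way up) of one of three closed black plastic cases that look alike, 45 x 80 x 120 mm (x thickness, y width, z height to its top), grey seam 70 mm up. Leans 30 deg from vertical about its y axis in a cradle, top towards the robot; its top 75 mm stands free all round. Empty it weighs 1.4 to 1.9 N, with the cleaver 4.2 to 5.8 N; contents lie low and shift a few mm
- case_3_center (a point): centre (half-way up) of one of three closed black plastic cases that look alike, 45 x 80 x 120 mm (x thickness, y width, z height to its top), grey seam 70 mm up. Leans 30 deg from vertical about its y axis in a cradle, top towards the robot; its top 75 mm stands free all round. Empty it weighs 1.4 to 1.9 N, with the cleaver 4.2 to 5.8 N; contents lie low and shift a few mm
- rack: grey metal rack fixed to the table, 130 x 340 x 60 mm, holding the cases in three V-shaped cradles side by side along its y axis, 115 mm apart. Origin: centre of its underside; x points away from the robot. It stands left or right of the robot's midline, the work tray on the other side
- cradle_mid (a point): where the middle of a case's underside rests in the middle cradle, 32 mm above the table; axes as the rack. A cradle has a floor 90 mm wide, raised 30 deg on the far side, and a back plate on the robot's side reaching 45 mm up along the case. A case comes free when lifted straight up and seats again when let straight down
- tray_floor (a point): centre of the upper face of the work tray's floor, 3 mm above the table; z points up, x and y along its sides. The tray is a shallow square of white sheet metal fixed to the table, 160 x 160 mm outside, 154 x 154 mm inside, with a 14 mm high rim
- tray: the same work tray; origin: centre of its underside, on the table
- duster: bystander: upright spray can, 54 mm across, 170 mm high, beyond the middle of the work area; origin: centre of its underside
- stripper: bystander: hand stripper lying on the far right of the table, about 140 mm long, 17 mm high; origin: at its pivot, on the table
Mind the look-alikes: they are no part of the job. Leave any turquoise look-alike of the part that bears case_1_center alone. What is shaped like the part that bears case_2_center but orange is not meant.

How it is judged:
By the outcome, as a careful person would: the job done as asked, in the order asked, and still so for the second after the job is handed in, with the robot touching nothing.
It also fails if it takes over 72 s, if anything falls off the work surface, if the arm or the gripper's body presses on something with over 40 N, if the wrist force passes 120 N, or if a joint passes its speed limit or range.

ROBOT

A 7-joint arm with a two-finger parallel gripper is mounted at the origin on the work surface. World frame = base frame: x ahead of the robot, y to its left, z up, the work surface at z = 0. Lengths are in m, angles in rad, forces in N, time in s.
With the tool pointing down it reaches from about 0.4 to 0.85 m from the base axis. Payload 4.4 kg.
Tool frame: the origin (TCP) lies between the finger pads; the fingertips stand robot.tip_extent ahead of it and the grasp point (between the pads) lies 5 mm behind it (robot.tip_extent is the distance from the TCP to the fingertips, in m); z points along the fingers, y is the direction in which the jaws open and shut (so a half turn about z gives the same grasp; the last joint's range is limited). The gripper opens to 94 mm and grips with 3 to 60 N. Pads are 16 mm wide; open, the fingers measure 119 mm over their backs; the gripper's body (75 mm by 177 mm) begins 78 mm behind the grasp point.
Start: joints at [1.183, 0.628, 0.038, 1.517, -0.027, 0.996, -0.02], TCP at [0.206, -0.617, 0.219] pointing down, gripper open.
Joint ranges: [-3.06, 3.06], [-0.37, 2.12], [-1.25, 1.32], [0.18, 2.47], [-1.1, 4.24], [0.23, 1.98], [-2.94, 2.94]. Speed limits (rad/s): [2.57, 2.57, 3.14, 3.14, 3.14, 3.14, 3.14].

INTERFACE

Orientations are given as a rotation vector (axis times angle).
In Python, from station import robot gives the robot as it stands.
- The arm moves only by the tool carry_out, never from a script. Its argument "plan" is text: rows parted by semicolons, each of 7 numbers parted by spaces: the turn, a rotation vector about the world's x, y, z in rad, then the shift along the world's x, y, z in m, then the opening in per cent of the stroke, from 0 (shut) to 100 (fully open). A call has 1 to 8 rows; each row shifts and turns the commanded pose from where the row before left it; what a row does not reach is not made up. A row lasts 1/8 s, in which the tool goes at most 62.5 mm and 10.7 degrees, less where a joint would pass 70% of its speed; a pose out of reach is approached as far as the arm can. A call is refused whole if a number of a shift passes 0.0625 or a number of a turn 0.188, either way. A call with a gripper value outside its range is refused whole. The fingers move at their own pace and stop on an object; "squeeze" is the grip in N (left out, the last holds). Time passes only in rows, so rows that do not move let the fingers close. It gives the time, the measured TCP pose, the force and the opening at its end, in the units of the state.
- robot.get_state(): the state, without advancing time (a new reading comes with each control period).
- robot.get_image(name): name is "side" or "top"; returns the picture (384x512x3 uint8, blue, green, red); there is no depth.
- robot.camera_model(name): a dict with "mtx" (3x3 intrinsics, pixels), "camera_from_world" (4x4, takes a point from world to camera coordinates). Camera axes: x right, y down, z forward; pixel columns grow to the right and rows downward; lengths in m; the calibration is good to about 2 mm. A picture is of the moment at which its call begins. camera_model takes no time and is no camera call.
- robot.job_done(): hands the job in, once; it reports no verdict.
Trained networks look in the newest picture that a camera, given by its name, has taken for a name from the list of things; names that differ only in an ending like _2 or _b are one class to them, and where a whole thing is asked for, a point or a joint stands for the part that bears it (a point fixed in the world has none). Each returns a list of dicts, best first, with "score" (0 to 1); they miss things now and then, are a little off and sometimes report something else, mostly with a low value. They report only what shows in the picture. A call takes as long as a camera call. They do not tell look-alikes from the thing itself.
- robot.silhouettes(query, camera): "mask" (384x512 bool, what is visible of it) and "uv" ([column, row] in pixels, amid what is visible of it).
- robot.pinpoint(query, camera): "uv" ([column, row] in pixels: a listed point, or the origin of a listed thing).
The state is a dict: "time_s": time; "joint_pos": joint angles; "qvel": joint speeds; "joint_torque": joint torques, N m; "position": TCP position; "tool_rot": TCP orientation; "wrist_force": force on the tool from outside, world axes, zero at the start; "ft_torque": the same for the moment, N m; "finger_gap": finger opening in m.
Only numpy, scipy, OpenCV 4.12 (cv2) and the standard library are available. Lean on these libraries where they do the work, as an engineer would, in place of code of your own. Each camera call takes 0.05 s, during which the arm holds its last target.

## Working session

There is one attempt and no reset: what is moved stays moved. The work goes in short steps, Python scripts to look and compute and a tool call to move; the robot and the scene stay as the last step left them, time stands still between calls to the robot, and variables do not carry over. Pictures are saved under pics/ and viewed, and the job is handed in when it is done.

Besides the shell and the picture viewer there is one more tool, called after "Call:" as name(argument=value, ...) on one line, values as JSON. carry_out: Moves the arm, as the interface text tells. Its arguments: {"type":"object","properties":{"plan":{"type":"string"},"squeeze":{"type":"number"}},"required":["plan"]}

```bash
ls; mkdir -p pics; python3 - <<'E'
from station import robot
import cv2
s=robot.get_state()
for k,v in s.items(): print(k,v)
print(robot.tip_extent)
for n in("side","top"):
    cv2.imwrite(f"pics/{n}0.png",robot.get_image(n)); m=robot.camera_model(n); print(m)
E
```

```text
pics
time_s 0.0
joint_pos [ 1.18322834  0.62930318  0.03843968  1.51835539 -0.02698681  0.99629127
 -0.02001585]
qvel [ 0.00097417  0.0006891   0.000137    0.00046138 -0.00172153  0.00088136
  0.00157327]
joint_torque [-9.48483066e-04 -5.49743843e+01  1.14299957e+00 -1.86643571e+01
 -5.23722614e-02  2.35510489e-02  1.58552320e-04]
position [ 0.20538391 -0.61603155  0.21858593]
tool_rot [-3.09923711e+00 -5.02954257e-01  5.11275470e-04]
wrist_force [-0.8165576  -0.31280934  0.52470767]
ft_torque [-0.03171924 -0.0125252   0.04131561]
finger_gap 0.09416787748585398
0.014
{'mtx': array([[452.26613731,   0.        , 254.43678937],
       [  0.        , 452.26613731, 188.56247355],
       [  0.        ,   0.        ,   1.        ]]), 'camera_from_world': array([[-0.81422369, -0.58050759, -0.00712152,  0.38448243],
       [-0.40258812,  0.57342593, -0.7135163 ,  0.35664722],
       [ 0.41828529, -0.57809484, -0.70060244,  1.06845553],
       [ 0.        ,  0.        ,  0.        ,  1.        ]])}
{'mtx': array([[488.93510998,   0.        , 255.7544646 ],
       [  0.        , 488.93510998, 196.33226318],
       [  0.        ,   0.        ,   1.        ]]), 'camera_from_world': array([[ 1.29247697e-03, -9.99997467e-01, -1.84261190e-03,
        -9.10776541e-02],
       [-9.92856214e-01, -1.06340035e-03, -1.19312229e-01,
         5.96009536e-01],
       [ 1.19309967e-01,  1.98365698e-03, -9.92855073e-01,
         1.60350864e+00],
       [ 0.00000000e+00,  0.00000000e+00,  0.00000000e+00,
         1.00000000e+00]])}
```

View pics/side0.png

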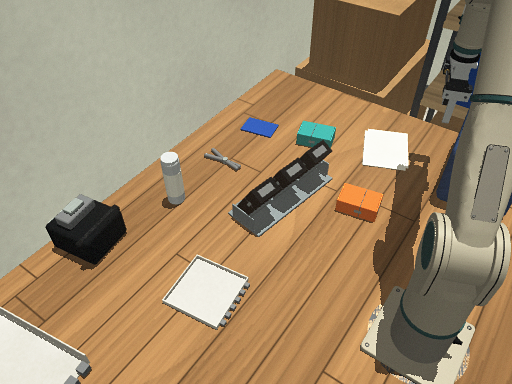

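View pics/top0.png

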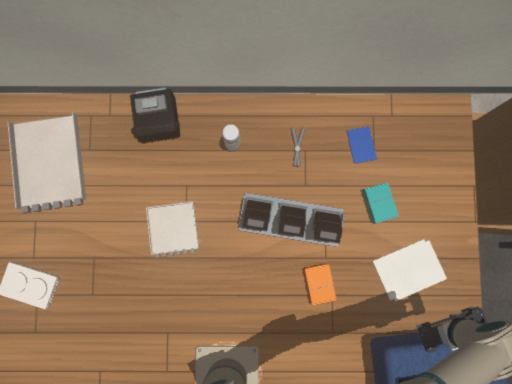

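```bash
python3 - <<'E'
from station import robot
for n in("top","side"):
  for q in ("case_1_center","cradle_mid","rack","tray_floor","duster","stripper"):
    print(n,q,[(round(d["score"],2),[round(float(x),1) for x in d["uv"]]) for d in robot.pinpoint(q,n)])
E
```

```text
top case_1_center [(0.94, [379.0, 201.8]), (0.61, [322.8, 228.2])]
top cradle_mid [(0.66, [292.5, 212.6])]
top rack [(0.8, [289.5, 223.7])]
top tray_floor [(0.59, [173.4, 229.4])]
top duster []
top stripper [(0.69, [175.5, 225.5]), (0.67, [297.6, 146.9])]
side case_1_center [(0.94, [315.5, 133.3]), (0.75, [312.8, 157.3])]
side cradle_mid [(0.59, [276.8, 183.9])]
side rack [(0.79, [285.3, 198.1])]
side tray_floor [(0.88, [207.1, 289.9])]
side duster [(0.91, [173.8, 198.3])]
side stripper [(0.83, [222.8, 161.6])]
```

The side view shows three black cases in the grey rack at (290,178), a rimmed square tray at (207,290), an orange look-alike at (360,202) and a turquoise one at (316,134). The top view shows the rack at (291,220) and the tray at (173,229). The larger tray at (45,165) and the paper at (410,270) don't match the tray's size. I'll enlarge the rack and tray next.

```bash
python3 - <<'E'
import cv2,numpy as np
t=cv2.imread("pics/top0.png");s=cv2.imread("pics/side0.png")
a=cv2.resize(t[185:255,230:350],None,fx=6,fy=6,interpolation=cv2.INTER_CUBIC);cv2.imwrite("pics/c_rt.png",a)
a=cv2.resize(s[130:240,225:340],None,fx=5,fy=5,interpolation=cv2.INTER_CUBIC);cv2.imwrite("pics/c_rs.png",a)
a=cv2.resize(t[195:265,140:205],None,fx=6,fy=6,interpolation=cv2.INTER_CUBIC)
b=cv2.resize(s[250:335,155:255],None,fx=5,fy=5,interpolation=cv2.INTER_CUBIC)[:420,:400];cv2.imwrite("pics/c_t.png",np.hstack([a[:420],b]))
E
```

```text
(no output)
```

View pics/c_rt.png

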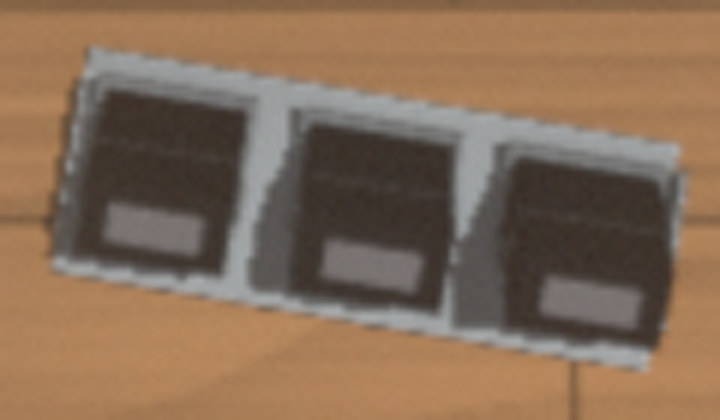

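View pics/c_rs.png

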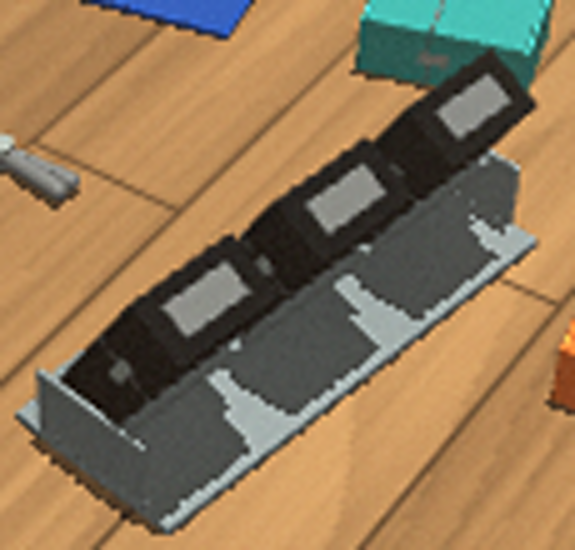

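View pics/c_t.png

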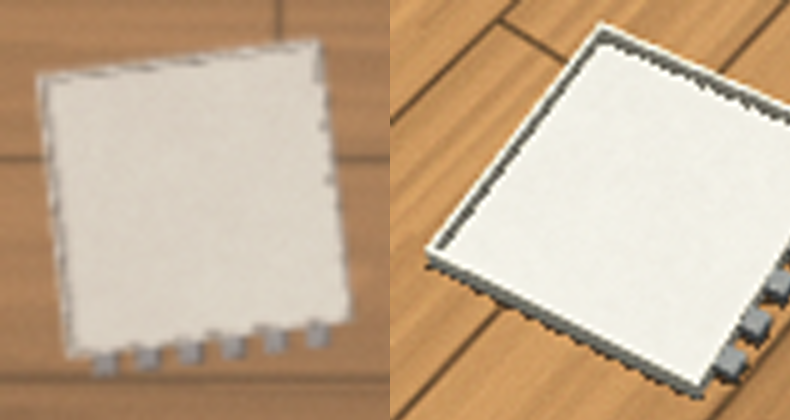

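```bash
cat > h.py <<'E'
import numpy as np,cv2
from scipy.optimize import least_squares
from scipy.spatial.transform import Rotation as R
from station import robot
CM={n:robot.camera_model(n) for n in("side","top")}
def proj(n,P):
    P=np.atleast_2d(P);T=CM[n]["camera_from_world"];q=(P@T[:3,:3].T+T[:3,3])@CM[n]["mtx"].T
    return q[:,:2]/q[:,2:]
def plane(n,uv,z):
    T=CM[n]["camera_from_world"];d=T[:3,:3].T@np.linalg.solve(CM[n]["mtx"],[uv[0],uv[1],1]);c=-T[:3,:3].T@T[:3,3]
    return c+d*(z-c[2])/d[2]
def rackpt(p,L):
    L=np.atleast_2d(L);return R.from_euler('z',p[2]).apply(L)+[p[0],p[1],0]
def caseL(i,P): # case frame (origin mid underside) -> rack frame
    return R.from_euler('y',-np.radians(30)).apply(np.atleast_2d(P))+[CR[0],CR[1]+0.115*i,0.032]
CR=[0,0]
E
python3 - <<'E'
from h import *
for n in CM:
    T=CM[n]["camera_from_world"];print(n,-T[:3,:3].T@T[:3,3])
print("cradle_mid",plane("top",(292.5,212.6),.032),plane("side",(276.8,183.9),.032))
print("rack",plane("top",(289.5,223.7),0),plane("side",(285.3,198.1),0))
print("tray",plane("top",(173.4,229.4),.003),plane("side",(207.1,289.9),.003))
print("duster",plane("side",(173.8,198.3),0),"strip",plane("side",(222.8,161.6),0))
for uv in [(245,193.3),(343.3,209.2),(338,246.3),(238.7,229.7)]: print('rk top',plane("top",uv,0),plane("top",uv,.06))
for uv in [(258,236),(332,178.4),(228.6,213)]: print('rk side',plane("side",uv,0),plane("side",uv,.0))
# tray rim corners z=.014
for uv in [(38,75),(318,42),(350,318),(68,355)]: print("tr",plane("top",(140+uv[0]/6,195+uv[1]/6),.014))
for uv in [(600-390,25),(428-390,250),(700-390,385)]: print("tr s",plane("side",(155+uv[0]/5,250+uv[1]/5),.014))
E
```

```text
side [0.0097174  0.63635283 1.00577425]
top [ 0.40055492 -0.09362444  1.66299509]
cradle_mid [ 0.54185799 -0.21338634  0.032     ] [ 0.54626946 -0.22385902  0.032     ]
rack [ 0.5067314  -0.20523951  0.        ] [ 0.50721722 -0.2142041   0.        ]
tray [0.48672756 0.18897837 0.003     ] [0.49178267 0.18280563 0.003     ]
duster [ 0.79045996 -0.01415705  0.        ] strip [ 0.77332815 -0.23804309  0.        ]
rk top [ 0.61082585 -0.05341737  0.        ] [ 0.60323939 -0.05486802  0.06      ]
rk top [ 0.5564708  -0.38922279  0.        ] [ 0.55084544 -0.37855776  0.06      ]
rk top [ 0.43042917 -0.3687697   0.        ] [ 0.42935132 -0.35884261  0.06      ]
rk top [ 0.48613041 -0.03249686  0.        ] [ 0.48304289 -0.03470231  0.06      ]
rk side [ 0.48912265 -0.04132738  0.        ] [ 0.48912265 -0.04132738  0.        ]
rk side [ 0.43164497 -0.37638085  0.        ] [ 0.43164497 -0.37638085  0.        ]
rk side [ 0.61290543 -0.06336402  0.        ] [ 0.61290543 -0.06336402  0.        ]
tr [0.56019537 0.28044969 0.014     ]
tr [0.57911539 0.12256987 0.014     ]
tr [0.42391253 0.10209388 0.014     ]
tr [0.40316378 0.25929141 0.014     ]
tr s [0.57993219 0.11842465 0.014     ]
tr s [0.55881245 0.27484944 0.014     ]
tr s [0.40111941 0.25351829 0.014     ]
```

```bash
cat > ov.py <<'E'
from h import *
import h
def wire(img,n,p,cr,col,off=(0,0)):
    h.CR=cr
    for i in(-1,0,1):
        C=np.array([[x,y,z] for z in(0,.07,.12) for x in(-.0225,.0225) for y in(-.04,.04)])
        q=proj(n,rackpt(p,caseL(i,C)))
        for a in range(12):
            for b in range(a):
                if (abs(C[a]-C[b])>1e-6).sum()==1:
                    cv2.line(img,*[tuple(int(v) for v in (((q[k]-off[:2])*off[2]+off[2]/2-.5)*16)) for k in(a,b)],col,1,cv2.LINE_AA,4)
    B=rackpt(p,[[x,y,0] for x,y in((-.065,-.17),(.065,-.17),(.065,.17),(-.065,.17))]);q=proj(n,B)
    for a in range(4): cv2.line(img,*[tuple(int(v) for v in ((q[k]-off[:2])*off[2]+off[2]/2-.5)*16) for k in(a,(a+1)%4)],(0,0,255),1,cv2.LINE_AA,4)
E
cat > o1.py <<'E'
from ov import *
t=cv2.imread("pics/top0.png");s=cv2.imread("pics/side0.png")
a=cv2.resize(t[185:255,230:350],None,fx=5,fy=5,interpolation=cv2.INTER_CUBIC)
b=cv2.resize(s[130:240,225:340],None,fx=5,fy=5,interpolation=cv2.INTER_CUBIC)
wire(a,"top",(.521,-.211,-.164),(.022,0),(0,255,0),(230,185,5))
wire(b,"side",(.522,-.220,-.167),(.022,0),(0,255,0),(225,130,5))
cv2.imwrite("pics/o1t.png",a);cv2.imwrite("pics/o1s.png",b)
E
python3 o1.py
```

```text
(no output)
```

View pics/o1t.png

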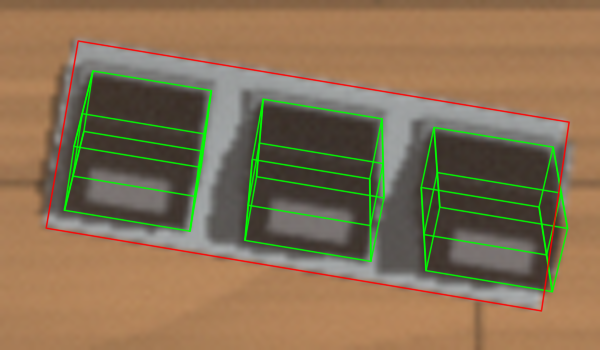

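View pics/o1s.png

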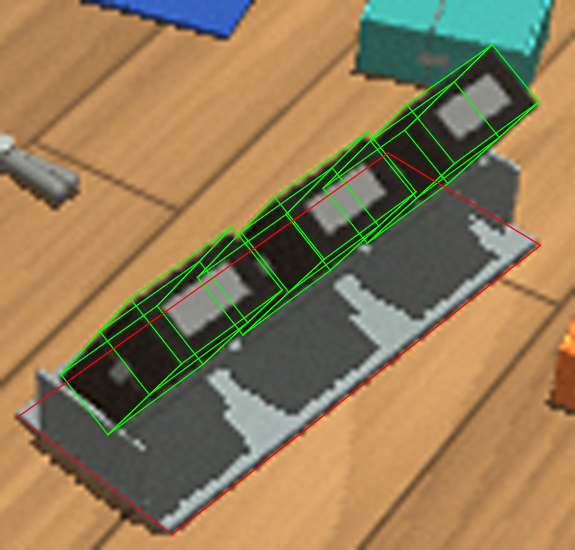

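```bash
python3 - <<'E'
from h import *
import h
h.CR=[0,0]
obs=[]
T=[((75,265),(222,275)),((292,297),(440,312)),((507,330),(655,348))]
S=[((235,233),(285,290)),((368,138),(410,190)),((495,50),(537,103))]
for i,(a,b) in zip((1,0,-1),T):
    for y,u in((.04,a),(-.04,b)): obs.append(("top",i,(-.0225,y,.12),(230+u[0]/6,185+u[1]/6)))
for i,(a,b) in zip((1,0,-1),S):
    for x,u in((.0225,a),(-.0225,b)): obs.append(("side",i,(x,-.04,.12),(225+u[0]/5,130+u[1]/5)))
def f(p,o): return np.concatenate([proj(n,rackpt(p,caseL(i,P)))[0]-u for n,i,P,u in o])
for o in (obs,obs[:6],obs[6:]):
    r=least_squares(f,[.54,-.215,-.165],args=(o,)); print(r.x.round(4)); print(r.fun.reshape(-1,2).round(1).tolist())
print("tray base", [plane("side",(u/1,v/1),.003).round(4).tolist() for u,v in((207.1,289.9),)])
E
```

```text
[ 0.5391 -0.2158 -0.1566]
[[0.4, -1.1], [1.0, 1.3], [0.4, -0.6], [0.9, 0.9], [0.8, -0.4], [1.4, 0.7], [-1.0, 0.6], [-0.8, 1.8], [-0.6, 0.2], [0.8, 1.8], [-1.3, 0.0], [-0.3, 0.8]]
[ 0.5396 -0.2124 -0.1475]
[[-0.5, -0.7], [0.2, 1.4], [-0.5, -0.7], [0.1, 0.6], [0.0, -0.7], [0.7, 0.1]]
[ 0.54   -0.2204 -0.1615]
[[-0.5, -0.5], [-0.4, 0.7], [-0.0, -0.7], [1.3, 0.9], [-0.7, -0.7], [0.3, 0.1]]
tray base [[0.4918, 0.1828, 0.003]]
```

```bash
cat > d.py <<'E'
from h import *
import h
h.CR=[0,0]; P=(.540,-.216,-.163)
AZ=P[2]
def rot(yaw,tilt):
    # tool y = outward, z = down tilted outward
    M=np.array([[0,np.cos(tilt),np.sin(tilt)],[1,0,0],[0,np.sin(tilt),-np.cos(tilt)]])
    return R.from_euler('z',yaw)*R.from_matrix(M)
def casetcp(i,z): return rackpt(P,caseL(i,[[0,0,z]]))[0]
def delta(pos,Rt,s=None):
    s=s or robot.get_state()
    Rc=R.from_rotvec(s["tool_rot"]); rv=(Rt*Rc.inv()).as_rotvec()
    print("t",round(s["time_s"],2),"dpos",(np.array(pos)-s["position"]).round(4),"drot",rv.round(4),"F",s["wrist_force"].round(2),"gap",round(s["finger_gap"],4))
E
python3 - <<'E'
from d import *
for i in(-1,0,1): print(i,casetcp(i,.08).round(4),casetcp(i,.17).round(4))
print(robot.get_state()["joint_pos"].round(2))
delta(casetcp(-1,.17),rot(AZ,np.pi/6))
E
```

```text
-1 [ 0.4819 -0.323   0.1013] [ 0.4375 -0.3157  0.1792]
0 [ 0.5005 -0.2095  0.1013] [ 0.4561 -0.2022  0.1792]
1 [ 0.5192 -0.096   0.1013] [ 0.4748 -0.0887  0.1792]
[ 1.18  0.63  0.04  1.52 -0.03  1.   -0.02]
t 0.7 dpos [ 0.2319  0.301  -0.0403] drot [-0.3567 -0.4182  1.0601] F [ 0.19 -0.64 -0.17] gap 0.0942
```

Call:
carry_out(plan="-0.05 -0.06 0.15 0.03 0.04 0.02 100;-0.05 -0.06 0.15 0.03 0.04 0.02 100;-0.05 -0.06 0.15 0.03 0.04 0.02 100;-0.05 -0.06 0.15 0.035 0.045 0 100;-0.05 -0.06 0.15 0.035 0.045 0 100;-0.05 -0.06 0.15 0.035 0.045 -0.02 100;-0.05 -0.06 0.15 0.035 0.045 -0.04 100;0 0 0 0 0 0 100", squeeze=5)

```text
time_s: 1.7
position: [0.4159, -0.3398, 0.2479]
tool_rot: [2.198, 1.666, 0.474]
wrist_force: [-0.5, 0.6, 0.1]
finger_gap: 0.0942
```

```bash
python3 - <<'E'
from d import *
delta(casetcp(-1,.17),rot(AZ,np.pi/6))
s=robot.get_state();print(s["joint_pos"].round(2),s["position"].round(3))
E
```

```text
t 1.7 dpos [ 0.0215  0.0241 -0.0687] drot [-0.0665 -0.0316  0.0953] F [-0.55  0.65  0.12] gap 0.0942
[ 1.16  0.32 -0.42  2.17 -0.49  0.32  0.95] [ 0.416 -0.34   0.248]
```

Call:
carry_out(plan="-0.022 -0.01 0.03 0.007 0.008 -0.02 100;-0.022 -0.01 0.03 0.007 0.008 -0.02 100;-0.022 -0.01 0.03 0.007 0.008 -0.025 100;0 0 0 0 0 0 100")

```text
time_s: 2.2
position: [0.4357, -0.3244, 0.2029]
tool_rot: [2.102, 1.751, 0.474]
wrist_force: [0.7, 0.5, -0.4]
finger_gap: 0.0938
```

```bash
python3 - <<'E'
from d import *
delta(casetcp(-1,.17),rot(AZ,np.pi/6))
delta(casetcp(-1,.08),rot(AZ,np.pi/6))
s=robot.get_state();print(s["joint_pos"].round(2),s["position"].round(3))
cv2.imwrite("pics/s1.png",robot.get_image("side"));cv2.imwrite("pics/t1.png",robot.get_image("top"))
cv2.imwrite("pics/s1c.png",cv2.resize(cv2.imread("pics/s1.png")[90:250,210:410],None,fx=4,fy=4)[:600])
E
```

```text
t 2.2 dpos [ 0.0017  0.0087 -0.0237] drot [-0.0283 -0.0195  0.0122] F [ 0.67  0.52 -0.37] gap 0.0938
t 2.2 dpos [ 0.0462  0.0014 -0.1016] drot [-0.0283 -0.0195  0.0122] F [ 0.67  0.52 -0.37] gap 0.0938
[ 0.94  0.39 -0.21  2.23 -1.09  0.23  1.62] [ 0.436 -0.324  0.203]
```

View pics/s1c.png

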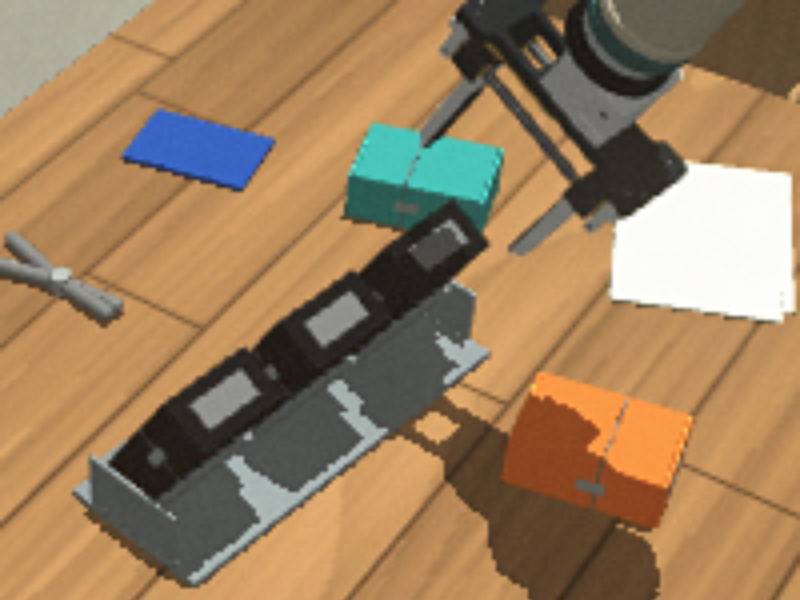

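View pics/t1.png

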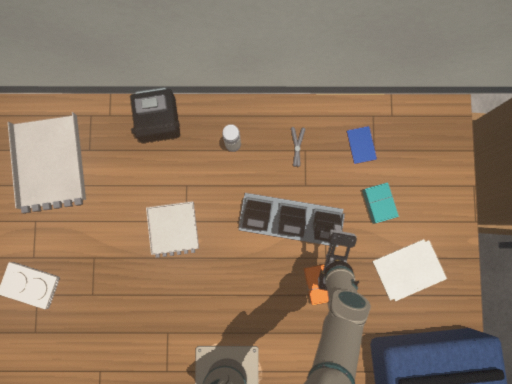

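The side crop shows the cases untouched at (440,240), (330,315) and (230,395), with the gripper above and behind them. Joints 5 and 6 are at their limits with the tool tilted along the case. I'll switch to a vertical tool gripping the 80 mm width.

```bash
cat >> d.py <<'E'
def rotw(yaw,t):
    M=np.array([[np.cos(t),0,np.sin(t)],[0,-1,0],[np.sin(t),0,-np.cos(t)]])
    return R.from_euler('z',yaw)*R.from_matrix(M)
def gr(i,zg=.078,up=0): return casetcp(i,zg)+[0,0,-.005+up]
E
python3 - <<'E'
from d import *
for i in(-1,0,1): print(i,gr(i).round(4))
delta(gr(-1,up=.11),rotw(AZ,0))
E
```

```text
-1 [ 0.4829 -0.3231  0.0945]
0 [ 0.5015 -0.2097  0.0945]
1 [ 0.5202 -0.0962  0.0945]
t 2.3 dpos [0.047  0.0015 0.0007] drot [ 0.4372  0.342  -1.5143] F [ 1.19 -0.08  0.22] gap 0.0941
```

Call:
carry_out(plan="0.07 0.07 -0.1 0 0 0.03 100;0.05 0.05 -0.16 0.005 0 0.02 100;0.05 0.04 -0.16 0.005 0 0 100;0.05 0.04 -0.16 0.005 0 0 100;0.05 0.04 -0.16 0.005 0 0 100;0.05 0.04 -0.16 0.005 0 0 100;0.05 0.03 -0.16 0.005 0 0 100;0 0 0 0 0 0 100")

```text
time_s: 3.3
position: [0.4697, -0.3237, 0.2338]
tool_rot: [2.999, 0.577, 0.241]
wrist_force: [-0.7, -0.8, -0.5]
finger_gap: 0.0945
```

```bash
python3 - <<'E'
from d import *
delta(gr(-1,up=.11),rotw(AZ,0))
print(robot.get_state()["joint_pos"].round(2))
E
```

```text
t 3.3 dpos [ 0.0131  0.0005 -0.0293] drot [ 0.0918  0.1521 -0.542 ] F [-0.67 -0.78 -0.54] gap 0.0945
[ 0.11  0.5   0.71  1.9  -0.59  0.77 -0.05]
```

Call:
carry_out(plan="0.03 0.05 -0.16 0.005 0 -0.01 100;0.03 0.05 -0.16 0.005 0 -0.01 100;0.02 0.03 -0.12 0.003 0 -0.01 100;0.01 0.02 -0.1 0 0 0 100;0 0 0 0 0 0 100")

```text
time_s: 3.92
position: [0.4812, -0.3235, 0.2033]
tool_rot: [-3.129, 0.251, -0.007]
wrist_force: [-0.7, -0.1, -0.1]
finger_gap: 0.094
```

```bash
python3 - <<'E'
from d import *
delta(gr(-1,up=.11),rotw(AZ,0))
print(robot.get_state()["joint_pos"].round(2))
cv2.imwrite("pics/s2.png",robot.get_image("side"));cv2.imwrite("pics/t2.png",robot.get_image("top"))
s=robot.get_state();p=s["position"];Rc=R.from_rotvec(s["tool_rot"])
a=cv2.resize(cv2.imread("pics/s2.png")[60:220,240:440],None,fx=4,fy=4)[:600]
for y in(.047,-.047):
  for z in (.014,-.02):
    q=proj("side",p+Rc.apply([0,y,z]))[0]; cv2.circle(a,tuple(int(v) for v in ((q-[240,60])*4+1.5)),3,(0,0,255),-1); print(q)
cv2.imwrite("pics/s2c.png",a)
b=cv2.resize(cv2.imread("pics/t2.png")[170:290,270:400],None,fx=5,fy=5)
cv2.imwrite("pics/t2c.png",b)
E
```

```text
t 3.92 dpos [0.0017 0.0003 0.0013] drot [-0.0021  0.0048 -0.0026] F [-0.74 -0.13 -0.07] gap 0.094
[ 0.03  0.7   0.88  1.76 -0.63  1.   -0.58]
[325.60214785 127.73063161]
[326.87147721 118.35554005]
[305.21739859 141.84135052]
[306.15301251 132.38037647]
```

View pics/s2c.png

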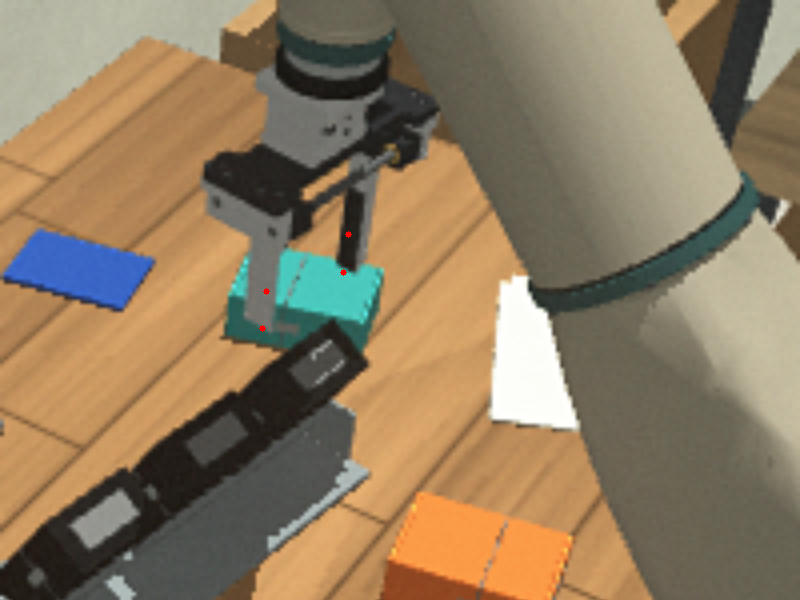

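View pics/t2c.png

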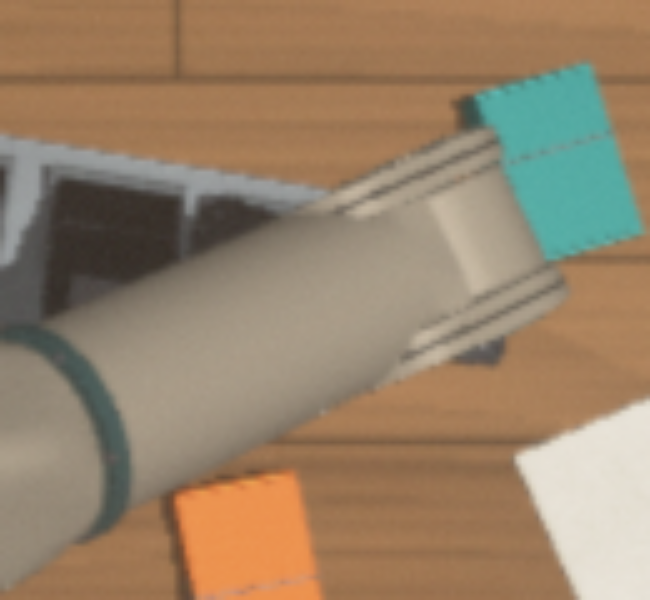

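The side crop shows both finger tips about 2 px right of their predicted points, at (262,328) and (350,270). That means the side camera is biased, so I'll use the top camera's y of about -0.2125.

```bash
sed -i 's/P=(.540,-.216,-.163)/P=(.540,-.2125,-.16)/' d.py; python3 - <<'E'
from d import *
delta(gr(-1,up=.0),rotw(AZ,0))
E
```

```text
t 4.03 dpos [ 0.0021  0.0034 -0.1092] drot [-0.0024  0.0056  0.0002] F [-0.92 -0.09  0.55] gap 0.0937
```

Call:
carry_out(plan="0 0.005 0 0.002 0.0035 -0.01 100;0 0 0 0 0 -0.015 100;0 0 0 0 0 -0.015 100;0 0 0 0 0 0 100")

```text
time_s: 4.53
position: [0.483, -0.3185, 0.1618]
tool_rot: [-3.128, 0.252, 0.005]
wrist_force: [0.7, -0.3, 0.2]
finger_gap: 0.0941
```

```bash
python3 - <<'E'
from d import *
delta(gr(-1,up=.0),rotw(AZ,0))
cv2.imwrite("pics/s3.png",robot.get_image("side"))
a=cv2.resize(cv2.imread("pics/s3.png")[70:190,270:370],None,fx=6,fy=6,interpolation=cv2.INTER_CUBIC)[:600]
cv2.imwrite("pics/s3c.png",a)
E
```

```text
t 4.53 dpos [ 0.0002 -0.0013 -0.0673] drot [-0.0037 -0.0028  0.001 ] F [ 0.72 -0.28  0.17] gap 0.0941
```

View pics/s3c.png

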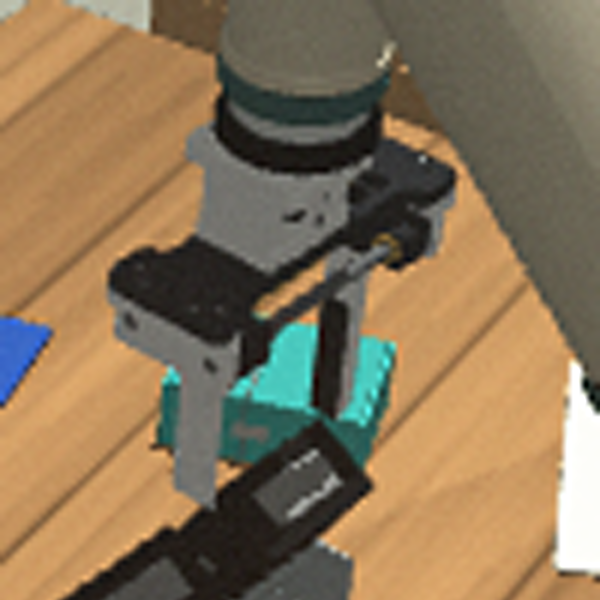

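The side crop shows the case top at (215–372, 425–550) lying between the left finger tip at (200,500) and the right one at (330,415). I'll descend.

Call:
carry_out(plan="0 0 0 0 -0.001 -0.01 100;0 0 0 0 0 -0.01 100;0 0 0 0 0 -0.01 100;0 0 0 0 0 0 100")

```text
time_s: 5.08
position: [0.4834, -0.3199, 0.1325]
tool_rot: [-3.128, 0.252, 0.003]
wrist_force: [-0.3, 0.2, 0.2]
finger_gap: 0.094
```

Call:
carry_out(plan="0 0 0 0 0 -0.012 100;0 0 0 0 0 -0.012 100;0 0 0 0 0 -0.012 100;0 0 0 0 0 0 100")

```text
time_s: 5.58
position: [0.4832, -0.3198, 0.0963]
tool_rot: [-3.128, 0.253, 0.004]
wrist_force: [0.5, 0.1, 0.4]
finger_gap: 0.0937
```

```bash
python3 - <<'E'
from d import *
delta(gr(-1,up=.0),rotw(AZ,0))
cv2.imwrite("pics/s4.png",robot.get_image("side"))
a=cv2.resize(cv2.imread("pics/s4.png")[90:190,260:370],None,fx=6,fy=6,interpolation=cv2.INTER_CUBIC)[:600]
cv2.imwrite("pics/s4c.png",a)
E
```

```text
t 5.58 dpos [-0.     -0.     -0.0017] drot [-0.0033 -0.002   0.0011] F [0.49 0.07 0.37] gap 0.0937
```

View pics/s4c.png

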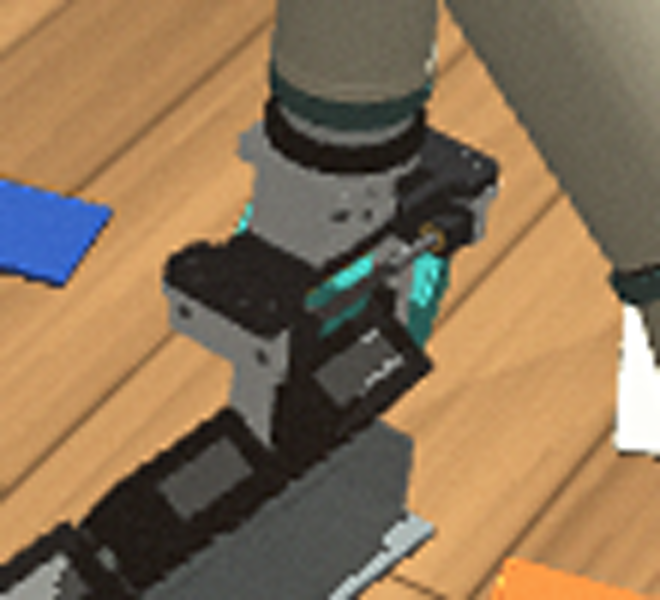

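The finger is seated between the right and middle cases, at (255,400), without touching either. I'll close gently.

Call:
carry_out(plan="0 0 0 0 0 0 88;0 0 0 0 0 0 80;0 0 0 0 0 0 75;0 0 0 0 0 0 75", squeeze=5)

```text
time_s: 6.12
position: [0.4836, -0.3222, 0.0982]
tool_rot: [3.13, -0.254, 0.001]
wrist_force: [-2.4, -5.5, 2.4]
finger_gap: 0.0802
```

Call:
carry_out(plan="0 0 0 -0.0005 -0.002 0 75;0 0 0 -0.0005 -0.002 0 75;0 0 0 0 0 0 75", squeeze=5)

```text
time_s: 6.5
position: [0.4837, -0.3224, 0.0978]
tool_rot: [-3.126, 0.251, -0.001]
wrist_force: [-0.8, 2.2, 6.4]
finger_gap: 0.0803
```

Call:
carry_out(plan="0 0 0 0 0.001 0 75;0 0 0 0 0 0 70;0 0 0 0 0 0 70", squeeze=50)

```text
time_s: 6.88
position: [0.4837, -0.3224, 0.0978]
tool_rot: [-3.127, 0.252, -0.001]
wrist_force: [-1.1, 0.0, 6.7]
finger_gap: 0.0801
```

Call:
carry_out(plan="0 0 0 0 0 0.008 70;0 0 0 0 0 0.01 70;0 0 0 0 0 0.01 70;0 0 0 0 0 0.01 70;0 0 0 0 0 0 70;0 0 0 0 0 0 70")

```text
time_s: 7.62
position: [0.4828, -0.323, 0.1354]
tool_rot: [-3.129, 0.252, 0.001]
wrist_force: [-0.5, 0.1, -5.7]
finger_gap: 0.0798
```

```bash
python3 - <<'E'
from d import *
delta(gr(-1,up=.0),rotw(AZ,0))
cv2.imwrite("pics/s5.png",robot.get_image("side"))
a=cv2.resize(cv2.imread("pics/s5.png")[90:210,240:370],None,fx=5,fy=5,interpolation=cv2.INTER_CUBIC)[:600]
cv2.imwrite("pics/s5c.png",a)
s=[]
for k in range(4): robot.get_image("top"); s.append(robot.get_state()["wrist_force"][2])
print(np.round(s,2))
E
```

```text
t 7.62 dpos [ 0.0004  0.0032 -0.0409] drot [-0.0025 -0.0003  0.0008] F [-0.54  0.1  -5.7 ] gap 0.0798
[-6.16 -4.79 -5.06 -4.49]
```

View pics/s5c.png

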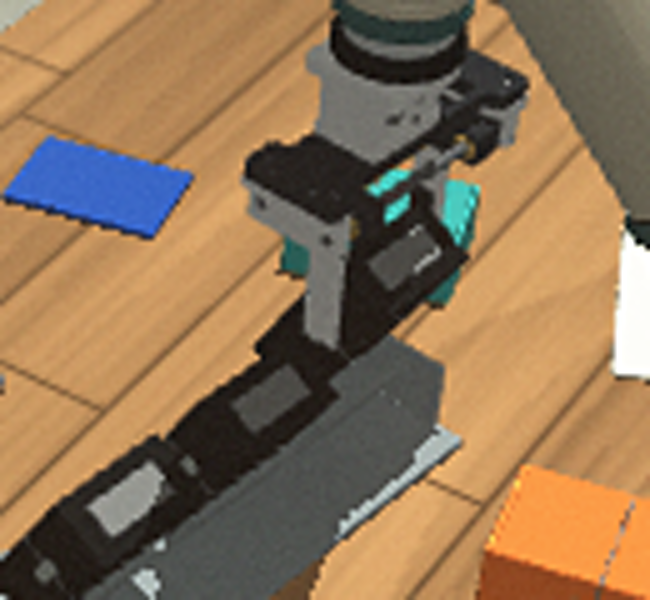

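Lifting the right-hand case reads about 5.2 N, against 1.9 N at most for an empty one, so it is the heavy case. I'll carry it high over the others to the tray.

Call:
carry_out(plan="0 0 0 0 0 0.03 70;0 0 0 0 0 0.045 70;0 0 0 0 0 0.045 70;0 0 0 0 0 0.03 70;0 0 0 0 0.01 0.01 70;0 0 0 0 0.02 0 70;0 0 0.03 0 0.035 0 70;0 0 0.03 0 0.035 0 70")

```text
time_s: 8.88
position: [0.482, -0.2209, 0.294]
tool_rot: [-3.134, 0.157, 0.005]
wrist_force: [1.3, 0.3, -5.3]
finger_gap: 0.0798
```

Call:
carry_out(plan="0 0 0.03 0 0.04 0 70;0 0 0.03 0 0.04 0 70;0 0 0.03 0 0.04 0 70;0 0 0.03 0 0.04 0 70;0 0 0.03 0 0.04 0 70;0 0 0.03 0 0.04 0 70;0 0 0.03 0 0.04 0 70;0 0 0 0 0.02 0 70")

```text
time_s: 9.88
position: [0.4811, 0.0803, 0.294]
tool_rot: [-3.133, -0.178, 0.006]
wrist_force: [-0.4, -0.2, -5.1]
finger_gap: 0.0799
```

```bash
cat >> d.py <<'E'
TY=.119; TP=np.array([.491,.190])
def tr(up,zg=.081):
    Rt=rotw(TY,-np.pi/6); g=np.array([TP[0],TP[1],.003+zg+up]); return g+Rt.apply([0,0,.005]),Rt
E
python3 - <<'E'
from d import *
delta(*tr(.08))
print(robot.get_state()["joint_pos"].round(2),robot.get_state()["position"])
cv2.imwrite("pics/s6.png",robot.get_image("side"))
E
```

```text
t 9.88 dpos [ 0.0074  0.1094 -0.1344] drot [-0.0637  0.516   0.0066] F [-0.45 -0.21 -5.14] gap 0.0799
[-0.91  0.47  1.02  1.87 -0.46  1.07 -1.16] [0.48114602 0.08029584 0.29403582]
```

View pics/s6.png

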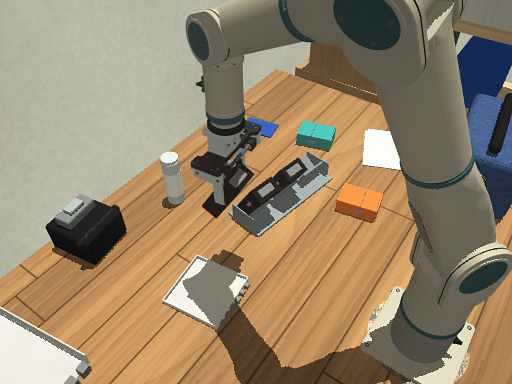

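The case hangs in the jaws at (225,190), still leaning, and the other two cases are undisturbed. I'll move over the tray and turn the case upright.

Call:
carry_out(plan="0 0 0 0 0.03 0 70;-0.01 0.08 0 0.001 0.03 -0.005 70;-0.01 0.08 0 0.001 0.03 -0.01 70;-0.01 0.08 0 0.001 0.02 -0.01 70;-0.01 0.08 0 0.001 0 -0.01 70;-0.01 0.08 0 0.001 0 -0.01 70;-0.01 0.08 0 0.001 0 -0.01 70;0 0 0 0 0 0 70")

```text
time_s: 10.92
position: [0.4891, 0.1863, 0.2378]
tool_rot: [3.013, 0.162, -0.747]
wrist_force: [1.0, -0.4, -5.2]
finger_gap: 0.08
```

```bash
python3 - <<'E'
from d import *
delta(*tr(.08))
print(robot.get_state()["joint_pos"].round(2),robot.get_state()["position"])
cv2.imwrite("pics/s7.png",robot.get_image("side"))
cv2.imwrite("pics/s7c.png",cv2.resize(cv2.imread("pics/s7.png")[150:340,130:280],None,fx=3,fy=3))
E
```

```text
t 10.93 dpos [-0.0006  0.0034 -0.0781] drot [0.0024 0.038  0.0095] F [ 0.95 -0.44 -5.25] gap 0.08
[-0.76  0.85  0.84  1.44 -0.52  1.62 -1.31] [0.48911198 0.18627833 0.2377533 ]
```

View pics/s7c.png

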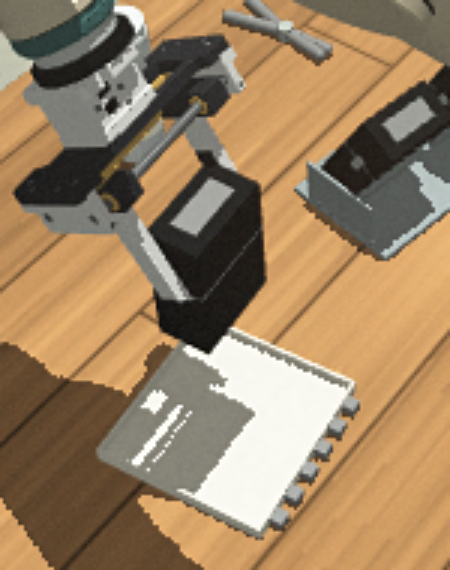

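Call:
carry_out(plan="0 0.02 0.005 0 0.0015 -0.01 70;0 0.018 0.005 0 0.002 -0.015 70;0 0 0 0 0 -0.015 70;0 0 0 0 0 -0.01 70;0 0 0 0 0 0 70")

```text
time_s: 11.6
position: [0.4883, 0.1901, 0.1897]
tool_rot: [2.998, 0.179, -0.803]
wrist_force: [-1.1, 0.4, -5.1]
finger_gap: 0.0801
```

```bash
cat > o2.py <<'E'
from d import *
import sys
def boxdraw(img,n,Rb,base,col,off):
    C=np.array([[x,y,z] for z in(0,.07,.12) for x in(-.0225,.0225) for y in(-.04,.04)])
    q=proj(n,Rb.apply(C)+base)
    for a in range(12):
        for b in range(a):
            if (abs(C[a]-C[b])>1e-6).sum()==1:
                cv2.line(img,*[tuple(int(v) for v in (((q[k]-off[:2])*off[2]+off[2]/2-.5)*16)) for k in(a,b)],col,1,cv2.LINE_AA,4)
E
python3 - <<'E'
from o2 import *
s=robot.get_state();delta(*tr(0.0),s)
im=robot.get_image("side");im2=robot.get_image("top")
cv2.imwrite("pics/s8.png",im);cv2.imwrite("pics/t8.png",im2)
Rc=R.from_rotvec(s["tool_rot"]);g=s["position"]+Rc.apply([0,0,-.005])
Rb=Rc*rotw(0,-np.pi/6).inv()
base=g-Rb.apply([0,0,.081]); print(base, np.degrees(np.arccos(Rb.as_matrix()[2,2])))
o=(140,170,4);a=cv2.resize(im[170:310,140:270],None,fx=4,fy=4,interpolation=cv2.INTER_CUBIC);b=a.copy()
boxdraw(b,"side",Rb,base,(0,255,0),o)
cv2.imwrite("pics/s8c.png",np.hstack([a,b])[:, :])
print(a.shape)
E
python3 -c "
import cv2;a=cv2.imread('pics/s8c.png');cv2.imwrite('pics/s8d.png',cv2.resize(a,(800,430)))"
```

```text
t 11.6 dpos [ 0.0002 -0.0004 -0.1101] drot [ 0.0014  0.0003 -0.0009] F [-1.15  0.37 -5.08] gap 0.0801
[0.49083277 0.19033534 0.11307784] 0.08078772688573702
(560, 520, 3)
```

View pics/s8d.png

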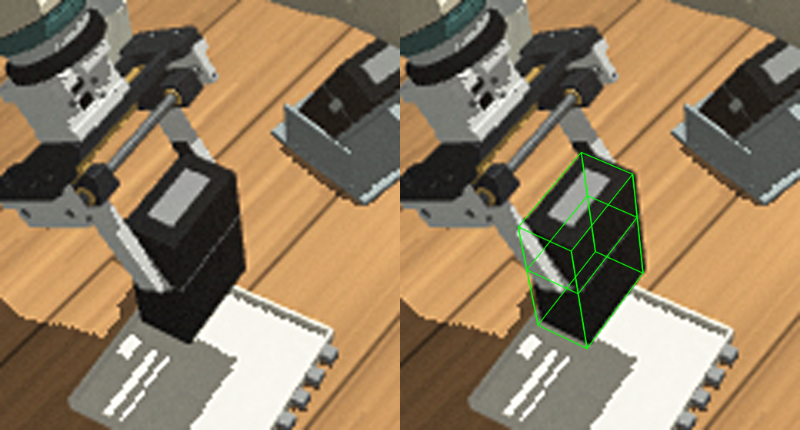

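The overlay edges run parallel to the case edges, so the case is upright, with its base about 110 mm above the tray floor. I'll lower it.

Call:
carry_out(plan="0 0 0 0 0 -0.015 70;0 0 0 0 0 -0.02 70;0 0 0 0 0 -0.02 70;0 0 0 0 0 -0.02 70;0 0 0 0 0 -0.014 70;0 0 0 0 0 -0.006 70;0 0 0 0 0 0 70")

```text
time_s: 12.58
position: [0.4889, 0.1901, 0.0954]
tool_rot: [2.999, 0.18, -0.801]
wrist_force: [0.6, 0.0, -6.3]
finger_gap: 0.0794
```

Call:
carry_out(plan="0 0 0 0 0 -0.003 70;0 0 0 0 0 -0.003 70;0 0 0 0 0 -0.002 70;0 0 0 0 0 -0.001 70;0 0 0 0 0 0 70")

```text
time_s: 13.2
position: [0.4889, 0.1901, 0.0865]
tool_rot: [2.999, 0.18, -0.801]
wrist_force: [-0.0, -0.4, -5.2]
finger_gap: 0.0801
```

```bash
python3 - <<'E'
from o2 import *
s=robot.get_state();delta(*tr(0.0),s)
im=robot.get_image("side");cv2.imwrite("pics/s9.png",im)
a=cv2.resize(im[200:340,140:270],None,fx=4,fy=4,interpolation=cv2.INTER_CUBIC)
cv2.imwrite("pics/s9c.png",a)
E
```

```text
t 13.2 dpos [-0.0003 -0.0004 -0.0068] drot [ 0.0009  0.0017 -0.001 ] F [-0.03 -0.44 -5.24] gap 0.0801
```

View pics/s9c.png

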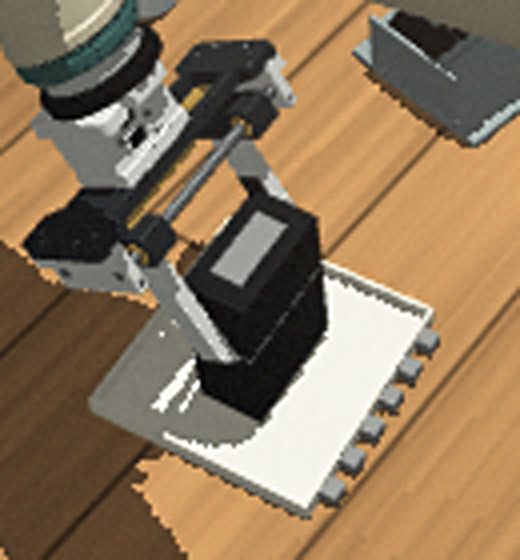

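Call:
carry_out(plan="0 0 0 0 0 -0.002 70;0 0 0 0 0 -0.002 70;0 0 0 0 0 -0.0015 70;0 0 0 0 0 0 70")

```text
time_s: 13.75
position: [0.4888, 0.1902, 0.0809]
tool_rot: [2.999, 0.18, -0.801]
wrist_force: [-0.1, -0.5, -5.8]
finger_gap: 0.0796
```

Call:
carry_out(plan="0 0 0 0 0 -0.001 70;0 0 0 0 0 0 70")

```text
time_s: 14.0
position: [0.4889, 0.1902, 0.08]
tool_rot: [2.999, 0.18, -0.801]
wrist_force: [-0.4, 0.1, -5.4]
finger_gap: 0.08
```

Call:
carry_out(plan="0 0 0 0 0 -0.001 70;0 0 0 0 0 0 70")

```text
time_s: 14.25
position: [0.489, 0.1901, 0.0796]
tool_rot: [3.0, 0.18, -0.801]
wrist_force: [1.5, -0.2, -0.2]
finger_gap: 0.08
```

Contact: the weight has gone to zero. I'll release.

Call:
carry_out(plan="0 0 0 0 0 -0.0005 70;0 0 0 0 0 0 70", squeeze=10)

```text
time_s: 14.5
position: [0.4891, 0.1899, 0.0794]
tool_rot: [2.999, 0.18, -0.801]
wrist_force: [1.1, -1.2, 4.7]
finger_gap: 0.0803
```

Call:
carry_out(plan="0 0 0 0 0 0 88;0 0 0 0 0 0 94;0 0 0 0 0 0 100;0 0 0 0 0 0 100")

```text
time_s: 15.0
position: [0.4888, 0.1902, 0.0784]
tool_rot: [2.999, 0.18, -0.801]
wrist_force: [-1.0, 0.0, -0.0]
finger_gap: 0.0937
```

```bash
python3 - <<'E'
from o2 import *
s=robot.get_state();delta(*tr(0.0),s)
im=robot.get_image("side");cv2.imwrite("pics/s10.png",im)
a=cv2.resize(im[200:340,140:270],None,fx=4,fy=4,interpolation=cv2.INTER_CUBIC)
cv2.imwrite("pics/s10c.png",a)
E
```

```text
t 15.0 dpos [-0.0003 -0.0005  0.0013] drot [ 0.0008  0.0016 -0.001 ] F [-0.98  0.02 -0.01] gap 0.0937
```

View pics/s10c.png

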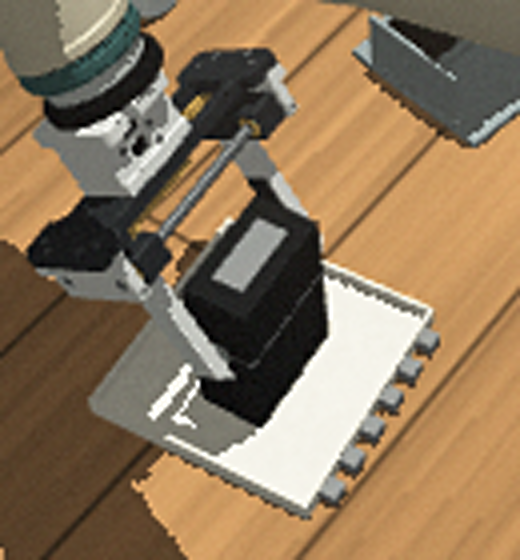

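The case stands free in the tray at (260,310) in the crop, with both fingers clear. I'll back out along the tool axis.

Call:
carry_out(plan="0 0 0 0.007 0.0008 0.012 100;0 0 0 0.01 0.0012 0.0175 100;0 0 0 0.01 0.0012 0.0175 100;0 0 0 0.01 0.0012 0.0175 100;0 0 0 0.01 0.0012 0.02 100;0 0 0 0 0 0.04 100;0 0 0 0 0 0.04 100;0 0 0 0 0 0 100")

```text
time_s: 16.05
position: [0.5379, 0.1952, 0.2468]
tool_rot: [3.003, 0.18, -0.791]
wrist_force: [0.3, 0.0, -0.5]
finger_gap: 0.094
```

```bash
python3 - <<'E'
from o2 import *
s=robot.get_state();print(s["position"].round(3),s["wrist_force"].round(2))
im=robot.get_image("side");cv2.imwrite("pics/s11.png",im)
a=cv2.resize(im[130:340,140:350],None,fx=2.8,fy=2.8,interpolation=cv2.INTER_CUBIC)
cv2.imwrite("pics/s11c.png",a)
cv2.imwrite("pics/t11.png",robot.get_image("top"))
E
```

```text
[0.538 0.195 0.247] [ 0.32  0.04 -0.53]
```

View pics/s11c.png

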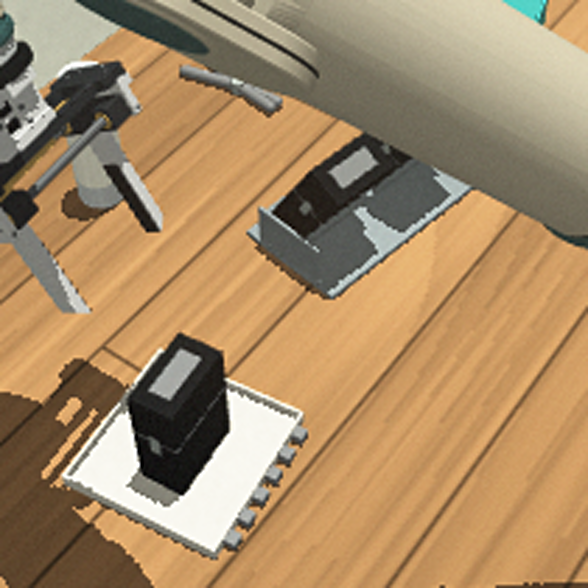

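View pics/t11.png

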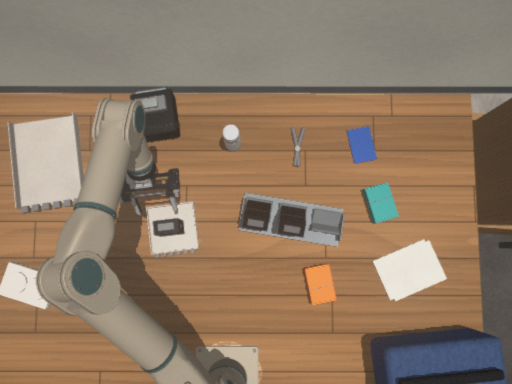

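The heavy case stands upright inside the tray at (168,227) in the top view. The two empty cases sit unchanged in their cradles at (257,215) and (292,222). The can at (231,137) and the stripper at (297,147) haven't moved, and the gripper is clear.

```bash
python3 - <<'E'
import cv2,numpy as np
a=cv2.imread("pics/top0.png").astype(int);b=cv2.imread("pics/t11.png").astype(int)
for n,(x0,x1,y0,y1) in dict(empties=(240,308,195,240),can=(215,245,118,158),strip=(285,310,120,172)).items(): print(n,(abs(a-b)[y0:y1,x0:x1].max(2)>60).sum())
from station import robot
print(robot.job_done())
E
```

```text
empties 25
can 0
strip 0
the job is handed in; nothing more can be done
None
```

The heavy case is standing upright near the middle of the white work tray, and I handed the job in at about 16 s of the 72 s allowed.

- **Finding it:** I lifted the right-hand case first and it pulled about 5.2 N, within the 4.2–5.8 N given for the one with the cleaver. An empty one weighs at most 1.9 N, so I never lifted the other two.
- **Setting down:** I carried it high over the other two cases and turned it upright. I lowered it in 1 mm steps until the weight came off (about 5 N of contact force), then opened the jaws and backed away. The wrist read about 0 N once the jaws were open.
- **Last checks:**
  - The final pictures show the case upright inside the tray rim and the gripper clear of everything.
  - The pixels around the spray can and hand stripper were unchanged from the first picture.
  - Around the two empty cases 25 pixels differed. I put this down to changed shadow and the third case being gone, since both still look seated and leaning.
- **Problems along the way:**
  - The side camera read about 8 mm off the top camera in y. I took the top camera's value after checking the side view against the finger tips. The case was about 3 mm off-centre when the jaws closed, so I shifted the gripper to match.
  - My first grasp idea, with the tool tilted along the case, ran into joint limits. I gripped the case across its 80 mm width with the tool vertical instead.

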